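# Wedge the balance slab tight

### The arm

A 6-joint arm with a two-finger parallel gripper is mounted at the origin on the work surface. World frame = base frame: x ahead of the robot, y to its left, z up, the work surface at z = 0. Lengths are in m, angles in rad, forces in N, time in s.
With the tool pointing down it reaches from about 0.225 to 0.875 m from the base axis. Payload 3.4 kg.
Tool frame: the origin (TCP) lies between the finger pads; the fingertips stand 19 mm ahead of it and the grasp point (between the pads) is the TCP (manip.tip_reach is the distance from the TCP to the fingertips, in m); z points along the fingers, x is the direction in which the jaws open and shut, and the axes are right-handed (so a half turn about z gives the same grasp; the last joint's range is limited). The gripper opens to 85 mm and grips with 20 to 120 N. Pads are 22 mm wide; open, the fingers measure 114 mm over their backs; the gripper's body (76 mm by 85 mm) begins 54 mm behind the grasp point. The pads swing forward as they close: fully open they stand 13 mm farther back than shut.
Start: joints at [-1.291, 0.276, 1.505, -0, 1.361, -0.121], TCP at [0.224, -0.529, 0.25] pointing down, gripper open.
Joint ranges: [-2.89, 2.89], [-0.75, 2.08], [0.22, 2.7], [-1.18, 4.32], [0.11, 2.71], [-2.7, 2.7]. Speed limits (rad/s): [2.57, 2.57, 3.14, 3.14, 3.14, 3.14].

### API

Orientations are given as a unit quaternion [w, x, y, z].
In Python, from rig import manip gives the robot as it stands.
- The arm moves only by the tool send_rows, never from a script. Its arguments are lists of equal length, an entry for each row: "delta_pos": the shift along the tool's x, y, z normalised to -1 to 1, where 1 is 40 cm, a list of three; "angular": the turn, a rotation vector about the tool's x, y, z normalised to -1 to 1, where 1 is 0.08 rad, a list of three. A call has 1 to 5 rows; each row shifts and turns the commanded pose from where the row before left it, along the tool's axes as they then stand; what a row does not reach is not made up. A row lasts 1/12 s, in which the tool goes at most 41.7 mm and 7.16 degrees, less where a joint would pass 70% of its speed; a pose out of reach is approached as far as the arm can. A call with a number of a shift or a turn outside -1 to 1 is refused whole. A call with a gripper value outside its range is refused whole. "hand" is the finger opening in mm, from 0 to 85.4, set as the call begins (left out, the last holds). The fingers move at their own pace and stop on an object; "squeeze" is the grip in N (left out, the last holds). Time passes only in rows, so rows that do not move let the fingers close. It gives the time, the measured TCP pose, the force and the opening at its end, in the units of the state.
- manip.get_state(): the state, without advancing time (a new reading comes with each control period).
- manip.get_image(name): name is "side" or "top" or "wrist"; returns the picture (420x560x3 uint8, blue, green, red); there is no depth.
- manip.calibration(name): a dict with "fx", "fy", "cx", "cy" (pixels), "k1" (the pictures are not rectified: a ray, as slopes to the right and down, at radius r is drawn at 1 + k1 r^2 times it, then the intrinsics apply), "camera_from_world" (4x4, takes a point from world to camera coordinates). Camera axes: x right, y up, looking along -z (the intrinsics and any distortion apply to the point x, -y, -z); pixel columns grow to the right and rows downward; lengths in m; the calibration is good to about 2 mm. A picture is of the moment at which its call begins: read the wrist's pose just before it. calibration takes no time and is no camera call; for the wrist camera it gives the pose at the moment of the call.
- manip.sign_off(): hands the job in, once; it reports no verdict.
The state is a dict: "clock": time; "qpos": joint angles; "qd": joint speeds; "effort": joint torques, N m; "position": TCP position; "ee_rot": TCP orientation; "contact_force": force on the tool from outside, world axes, zero at the start; "moment": the same for the moment, N m; "width": finger opening in m.
Only numpy, scipy, OpenCV 4.12 (cv2) and the standard library are available. Lean on these libraries where they do the work, as an engineer would, in place of code of your own. Each camera call takes 0.05 s, during which the arm holds its last target.

### The job

The stone slab under the laboratory balance gives on its soft feet. Pick up the aluminium levelling wedge, lay it flat on the bench and slide it, thin end first, square under the middle of the slab's front steel edge, then push until it jams tight: a push of about 15 N is right, much more would jack the slab up. Let go and leave the wedge jammed there, without leaning on the slab or disturbing the other things on the bench.

Things in the scene. Friction and masses are not known exactly. Their poses are not given: they have to be found in the camera images.
- stand: Balance bench, fixed: pale stone slab 240 mm deep, 300 wide, 30 thick on rubber feet. Origin: on the bench top, straight below the outer face of the slab's front edge, at its middle. x: level, square to the front edge, pointing under the slab; y along the edge; z up. A white balance stands on the slab 70 mm or more back from the front; its pan is at most 120 mm above the bench.
- edge_foot (a point): Mouth of the gap: same point and axes as the bench's origin. The middle 100 mm of the slab's lower front edge is a steel bar 10 mm round, flush with the underside, 12 to 18 mm above the bench top: this height differs each time and is NOT measured. The edge gives upward about 1 mm per 10 N. The gap is free of feet for 100 mm either side of the middle.
- wedge: Loose aluminium levelling wedge 155 mm long, 36 wide, about 0.18 to 0.34 kg, mostly near the heel. Origin: centre of its flat underside; x along it to the thin end, y across, z up. The top rises evenly, 1 in 6, from 4 mm thick at the thin end (x +77.5 mm) to 24 mm at x -42.5; from there to x -77.5 is the heel, a block 36 mm tall.
- wedge_heel (a point): Centre of the wedge's heel block (35 long, 36 wide, 36 mm tall), 18 mm above the underside: the place to grip it, across its width. Axes as the wedge's (x to the thin end).
- wedge_nose (a point): Middle of the thin end, on the underside, 137.5 mm ahead of the heel's centre. It meets the edge bar when 45 to 85 mm inside the gap, by the gap's height; from there the push grows 2 to 3 N per mm. Friction is about 0.6 (0.48 to 0.72), so it stays jammed. A push of 15 N (sliding freely takes under 3 N) leaves 6 to 13 N between wedge and edge.
- weight: Bystander: steel calibration weight, 36 mm diameter, 62 mm tall; origin at the centre of its underside.
- beaker: Bystander: glass beaker, 68 mm diameter, 85 mm tall; origin at the centre of its underside.
- packing: Bystander: flat aluminium packing plate 60 x 40 x 8 mm, no taper; origin at the centre of its underside.
- jar: Bystander: amber jar with black cap, 60 mm diameter, 100 mm tall; origin at the centre of its underside.
- spanner: Bystander: spanner 140 mm long, lying along its x axis; origin at its underside.
- tray: Bystander: white open tray 110 x 160 x 30 mm; origin at the centre of its underside.
Mind the look-alikes: they are no part of the job. There is more than one size of the wedge; the one meant has the size given above.

How it is judged:
On the way, in this order (a step that is already met when the one before it is completed fails the run):
1. the wedge lies flat on the bench with its thin end a little way under the middle of the front edge, not yet pinched (x of wedge_nose in the frame of stand between 0.003 and 0.042 m and angle between wedge's own z axis and vertical below 0.06 rad and height (world z) of wedge_nose below 0.005 m and y of wedge_nose in the frame of stand between -0.02 and 0.02 m and angle between the x axis of wedge and the x axis of stand, either way round below 0.2 rad and contact force between wedge and stand below 2 N), for 0.1 s.
2. the wedge is jammed under the edge (contact force between wedge and stand above 4 N and angle between wedge's own z axis and vertical below 0.06 rad and height (world z) of wedge_nose below 0.005 m and y of wedge_nose in the frame of stand between -0.02 and 0.02 m and angle between the x axis of wedge and the x axis of stand, either way round below 0.2 rad), for 0.2 s.
At the end, for the whole second after the job is handed in: The wedge lies flat on the bench (tilt under 0.06 rad, thin end down), at rest and let go, thin end more than 30 mm under the front edge, within 20 mm of the edge's middle and within 0.2 rad of square to it, and is pinched between bench and slab with 4 to 18 N (all of step 2 and contact force between wedge and stand below 18 N and x of wedge_nose in the frame of stand above 0.03 m and linear speed of wedge below 0.005 m/s); the robot touches nothing.
It fails at once if the slab is jacked up: more than 24 N between wedge and slab (contact force between wedge and stand above 24 N).
It fails at once if the robot leans on the slab or balance with more than 6 N (contact force between any of the fingers, the arm and stand above 6 N).
It fails at once if another thing on the bench is moved more than 20 mm (distance of any of weight, beaker, packing, jar, spanner, tray from where it was at the start of the episode above 0.02 m).
It also fails if it takes over 48 s, if anything falls off the work surface, if the arm or the gripper's body presses on something with over 40 N, if the wrist force passes 120 N, or if a joint passes its speed limit or range.

## Working session

There is one attempt and no reset: what is moved stays moved. The work goes in short steps, Python scripts to look and compute and a tool call to move; the robot and the scene stay as the last step left them, time stands still between calls to the robot, and variables do not carry over. Pictures are saved under pics/ and viewed, and the job is handed in when it is done.

Besides the shell and the picture viewer there is one more tool, called in YAML: its name, and indented under it one key for each argument. send_rows: Moves the arm, as the interface text tells. Scaled input: -1 to 1 covers 40 cm each way for a shift and 0.08 rad each way for a turn. Its arguments: {"type":"object","properties":{"delta_pos":{"type":"array","items":{"type":"array","items":{"type":"number"}}},"angular":{"type":"array","items":{"type":"array","items":{"type":"number"}}},"hand":{"type":"number"},"squeeze":{"type":"number"}},"required":["delta_pos","angular"]}

```bash
mkdir -p pics; ls; python3 - <<'E'
from rig import manip
import cv2
for n in ("side","top","wrist"):
    im=manip.get_image(n); cv2.imwrite(f"pics/{n}0.png",im)
    c=manip.calibration(n); print(n,{k:(v if k!="camera_from_world" else [[round(x,4) for x in r] for r in v]) for k,v in c.items()})
print(manip.get_state())
E
```

```text
pics
side {'fx': 448.70154987192166, 'fy': 448.70154987192166, 'cx': 275.0980650883827, 'cy': 212.0571004476053, 'k1': -0.00993358595148544, 'camera_from_world': [[np.float64(-0.8893), np.float64(-0.4566), np.float64(0.0245), np.float64(0.4099)], [np.float64(0.2828), np.float64(-0.5073), np.float64(0.8141), np.float64(-0.3155)], [np.float64(-0.3593), np.float64(0.7309), np.float64(0.5803), np.float64(-0.7217)], [np.float64(0.0), np.float64(0.0), np.float64(0.0), np.float64(1.0)]]}
top {'fx': 451.4535389287503, 'fy': 451.4535389287503, 'cx': 277.26690361861404, 'cy': 214.1656878062582, 'k1': -0.059847456163113794, 'camera_from_world': [[np.float64(0.0032), np.float64(-1.0), np.float64(-0.0001), np.float64(-0.2097)], [np.float64(0.976), np.float64(0.0031), np.float64(0.2176), np.float64(-0.5632)], [np.float64(-0.2176), np.float64(-0.0008), np.float64(0.976), np.float64(-1.0305)], [np.float64(0.0), np.float64(0.0), np.float64(0.0), np.float64(1.0)]]}
wrist {'fx': 301.75422488663014, 'fy': 301.75422488663014, 'cx': 278.79205306603296, 'cy': 207.68153209131825, 'k1': -0.0638639176238773, 
[... 333 characters left out ...]
4(1.0)]]}
{'clock': 0.15, 'qpos': array([-1.29099488e+00,  2.76450142e-01,  1.50585301e+00,  1.90658227e-05,
        1.36072190e+00, -1.20986700e-01]), 'qd': array([-1.00697905e-03, -2.49046937e-03, -3.68308943e-03,  8.24742555e-05,
       -4.31800439e-04, -3.56999212e-03]), 'effort': array([ 1.33784790e-03, -4.17145801e+01, -2.46032417e+01, -1.87854343e-04,
        7.75987166e-03,  3.17032391e-05]), 'position': array([ 0.22423524, -0.52906216,  0.24963392]), 'ee_rot': array([-4.71756829e-04,  8.33708512e-01, -5.52204314e-01, -5.38959428e-04]), 'contact_force': array([-0.08134704, -0.92576949, -0.21084063]), 'moment': array([0.01606796, 0.01026514, 0.0268812 ]), 'width': 0.08536214081432042}
```

View pics/top0.png

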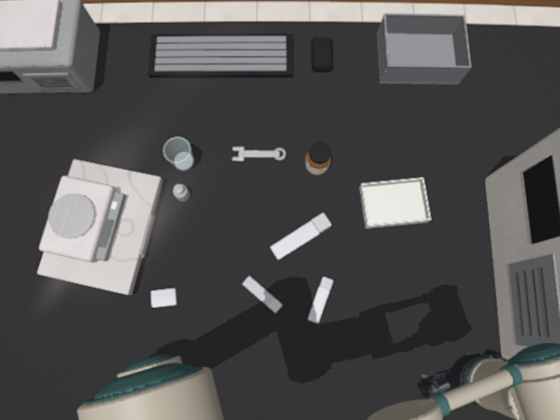

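View pics/side0.png

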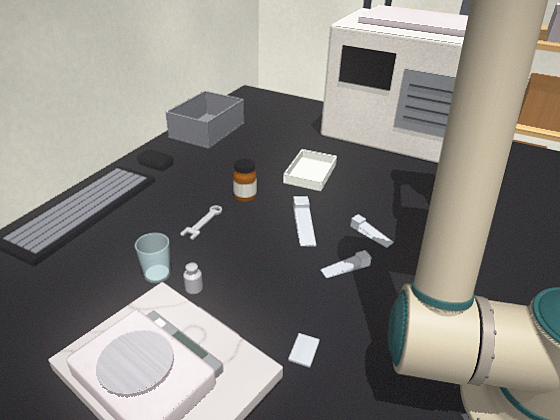

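View pics/wrist0.png

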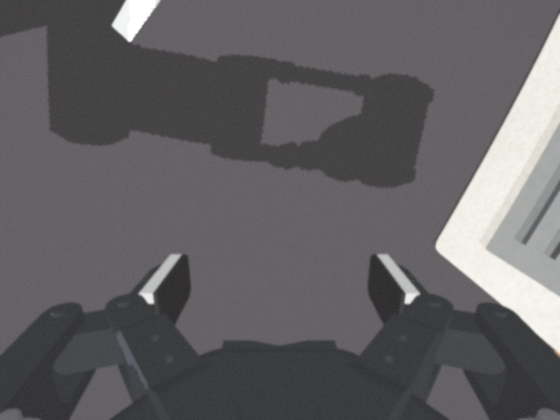

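```bash
cat > h.py <<'E'
import numpy as np, cv2
from rig import manip
def ray(cal,uv):
    K=np.array([[cal['fx'],0,cal['cx']],[0,cal['fy'],cal['cy']],[0,0,1.]])
    p=(np.array(uv,float)-[cal['cx'],cal['cy']])/[cal['fx'],cal['fy']]
    q=p.copy()
    for _ in range(20): q=p/(1+cal['k1']*(q@q))
    T=np.array(cal['camera_from_world'],float); R=T[:3,:3]; o=-R.T@T[:3,3]
    return o, R.T@np.array([q[0],-q[1],-1.])
def onz(cal,uv,z):
    o,d=ray(cal,uv); return o+d*(z-o[2])/d[2]
def proj(cal,P):
    T=np.array(cal['camera_from_world'],float); c=T[:3,:3]@np.array(P,float)+T[:3,3]
    q=np.array([c[0],-c[1]])/-c[2]; q=q*(1+cal['k1']*(q@q))
    return q*[cal['fx'],cal['fy']]+[cal['cx'],cal['cy']]
E
python3 - <<'E'
from h import *
im=cv2.imread('pics/top0.png'); 
cv2.imwrite('pics/topA.png',cv2.resize(im[200:330,220:360],None,fx=5.5,fy=4.6*5.5/4.6*0.83,interpolation=cv2.INTER_CUBIC)[:600])
cv2.imwrite('pics/topB.png',cv2.resize(im[150:300,30:200],None,fx=4,fy=4,interpolation=cv2.INTER_CUBIC))
s=cv2.imread('pics/side0.png')
cv2.imwrite('pics/sideA.png',cv2.resize(s[180:290,280:410],None,fx=5,fy=5,interpolation=cv2.INTER_CUBIC))
c=manip.calibration('top')
g=cv2.cvtColor(im,cv2.COLOR_BGR2GRAY)
n,l,st,ce=cv2.connectedComponentsWithStats((g>110).astype('uint8'))
for i in range(1,n):
    if st[i,4]>60 and 140<ce[i,1]<330:
        cnt=np.argwhere(l==i)[:,::-1].astype(np.float32)
        r=cv2.minAreaRect(cnt); b=cv2.boxPoints(r)
        w=[onz(c,p,0.01)[:2] for p in b]
        print(ce[i].round(1),st[i,4],b.round(1).tolist(),np.round(w,3).tolist(),np.linalg.norm(w[0]-w[1]).round(3),np.linalg.norm(w[1]-w[2]).round(3))
E
```

```text
[516.8 230.4] 6685 [[485.0, 129.0], [559.0, 129.0], [559.0, 358.0], [485.0, 358.0]] [[0.812, -0.766], [0.816, -0.975], [0.218, -0.897], [0.221, -0.71]] 0.209 0.603
[180.3 153.1] 580 [[158.0, 150.0], [177.0, 131.0], [201.0, 155.0], [182.0, 174.0]] [[0.748, 0.107], [0.801, 0.06], [0.734, -0.007], [0.682, 0.04]] 0.072 0.095
[257.9 153.4] 475 [[232.0, 146.0], [285.0, 146.0], [285.0, 160.0], [232.0, 160.0]] [[0.759, -0.088], [0.759, -0.228], [0.72, -0.228], [0.72, -0.089]] 0.139 0.039
[ 98.1 225.9] 11857 [[32.29999923706055, 273.29998779296875], [59.599998474121094, 153.3000030517578], [162.60000610351562, 176.6999969482422], [135.3000030517578, 296.79998779296875]] [[0.421, 0.407], [0.739, 0.371], [0.674, 0.09], [0.366, 0.14]] 0.32 0.289
[314.2 168.7] 114 [[302.0, 169.0], [306.0, 159.0], [326.29998779296875, 167.10000610351562], [322.29998779296875, 177.10000610351562]] [[0.696, -0.272], [0.723, -0.282], [0.701, -0.335], [0.674, -0.324]] 0.029 0.057
[394.8 202.2] 2987 [[359.0, 182.89999389648438], [426.79998779296875, 176.10000610351562], [431.29998779296875, 221.3000030517578], [363.5, 
[... 639 characters left out ...]
, [248.60000610351562, 274.6000061035156], [282.6000061035156, 303.79998779296875], [274.79998779296875, 312.8999938964844]] [[0.4, -0.119], [0.422, -0.138], [0.352, -0.222], [0.33, -0.203]] 0.029 0.11
[320.3 299.2] 563 [[306.29998779296875, 318.8999938964844], [321.79998779296875, 275.3999938964844], [333.79998779296875, 279.70001220703125], [318.20001220703125, 323.20001220703125]] [[0.316, -0.279], [0.421, -0.318], [0.41, -0.348], [0.306, -0.308]] 0.112 0.031
[163.1 297.4] 453 [[149.10000610351562, 290.0], [174.8000030517578, 287.0], [176.8000030517578, 304.70001220703125], [151.1999969482422, 307.70001220703125]] [[0.383, 0.107], [0.391, 0.044], [0.348, 0.037], [0.34, 0.099]] 0.064 0.043
```

View pics/topA.png

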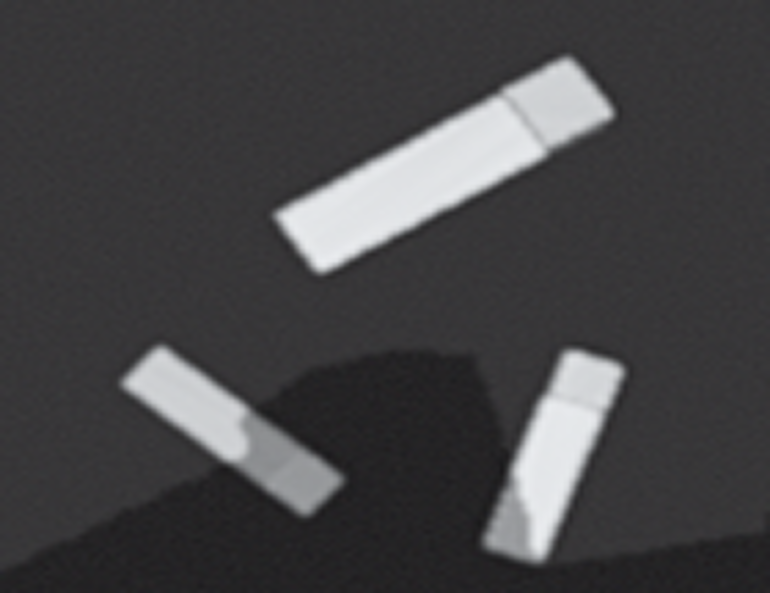

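View pics/topB.png

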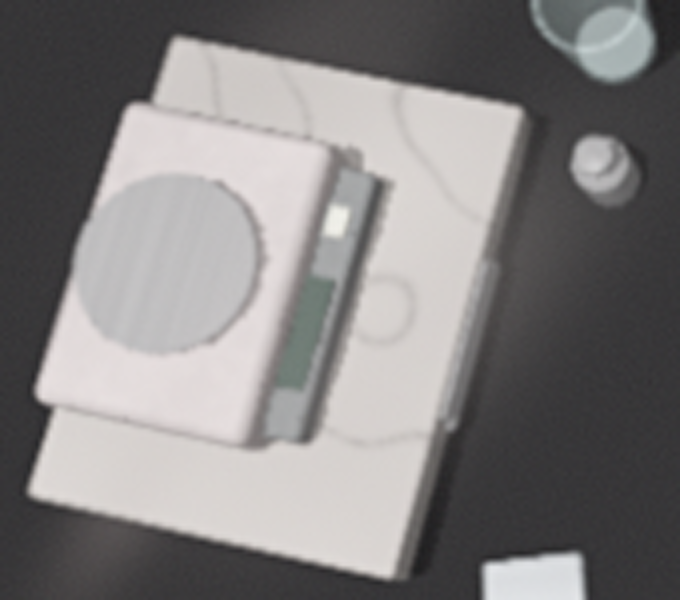

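View pics/sideA.png

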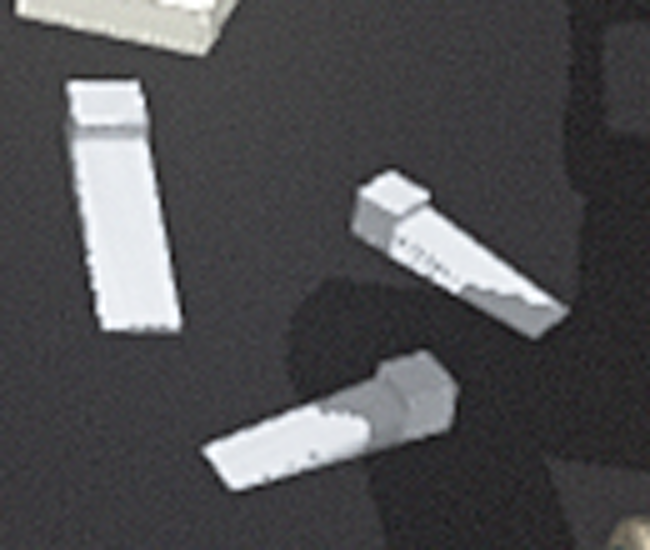

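```bash
python3 - <<'E'
from h import *
t=manip.calibration('top'); s=manip.calibration('side')
P=[onz(t,(270,247.1),.004),onz(t,(278.2,260),.004),onz(t,(323.6,212),.036),onz(t,(332,225.4),.036)]
P=np.array(P);print(P.round(4))
n=(P[0]+P[1])/2;hh=(P[2]+P[3])/2;d=hh-n;print('len',np.linalg.norm(d[:2]),'w',np.linalg.norm(P[0]-P[1]),np.linalg.norm(P[2]-P[3]),'dir nose',np.degrees(np.arctan2(-d[1],-d[0])))
for uv in [(30+520/4,150+105/4),(30+393/4,150+575/4)]:
    for z in(.042,.045,.048): print(uv,z,onz(t,uv,z).round(4),proj(s,onz(t,uv,z)).round(1))
# bar ends, outer edge
for uv in [(30+497/4,150+263/4),(30+453/4,150+430/4)]:
    for z in(.015,.02,): print('bar',uv,z,onz(t,uv,z).round(4),proj(s,onz(t,uv,z)).round(1))
im=cv2.imread('pics/side0.png')
cv2.imwrite('pics/sideB.png',cv2.resize(im[260:420,140:300],None,fx=3.7,fy=3.7,interpolation=cv2.INTER_CUBIC))
E
```

```text
[[ 0.492  -0.1899  0.004 ]
 [ 0.4596 -0.2106  0.004 ]
 [ 0.5755 -0.3229  0.036 ]
 [ 0.5417 -0.3431  0.036 ]]
len 0.1564757101550464 w 0.03846205084439806 0.039370583151116356 dir nose 121.96274251984904
(160.0, 176.25) 0.042 [0.6654 0.0884 0.042 ] [161.3 283. ]
(160.0, 176.25) 0.045 [0.6645 0.0876 0.045 ] [161.8 281.8]
(160.0, 176.25) 0.048 [0.6636 0.0867 0.048 ] [162.3 280.5]
(128.25, 293.75) 0.042 [0.3722 0.1479 0.042 ] [282.8 367.7]
(128.25, 293.75) 0.045 [0.372  0.1469 0.045 ] [283.2 366.1]
(128.25, 293.75) 0.048 [0.3719 0.1459 0.048 ] [283.6 364.5]
bar (154.25, 215.75) 0.015 [0.5692 0.1041 0.015 ] [198.6 316. ]
bar (154.25, 215.75) 0.02 [0.5681 0.1027 0.02  ] [199.3 313.9]
bar (143.25, 257.5) 0.015 [0.4628 0.1252 0.015 ] [241.8 346.3]
bar (143.25, 257.5) 0.02 [0.4622 0.1237 0.02  ] [242.5 344. ]
```

View pics/sideB.png

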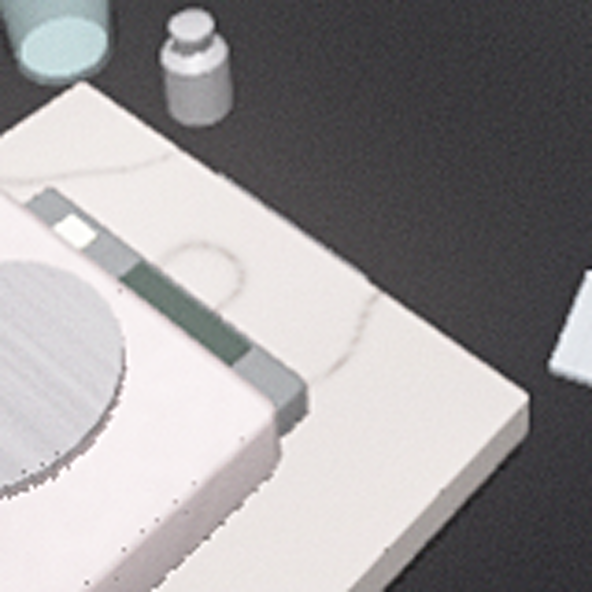

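Candidates in the top view are A (300,236), about 160 x 40 mm, B (261,294), about 110 x 29 mm, and C (320,299), about 112 x 31 mm. Only A fits 155 x 36. The enlarged crop shows A's heel block at the (322,222) end and its thin end at (274,254). The slab's front edge is the side with the steel bar, at (154,216)-(143,258), and its middle is at about (0.518, 0.117).

Next I'll work out the move to hover over the heel.

```bash
cat > plan.py <<'E'
import sys; from h import *
from scipy.spatial.transform import Rotation as Rn
def plan(tgt,head,n,dec=3):
    s=manip.get_state(); p=np.array(s['position']); w,x,y,z=s['ee_rot']; R=Rn.from_quat([x,y,z,w])
    a=np.radians(head); G=Rn.from_matrix(np.array([[np.cos(a),np.sin(a),0],[np.sin(a),-np.cos(a),0],[0,0,-1]]))
    rv=(R.inv()*G).as_rotvec()/n; rr=np.round(rv/0.08,3)
    D=[];A=[]
    for i in range(n):
        st=(np.array(tgt)-p)/(n-i); d=np.round(R.inv().apply(st)/0.4,dec)
        p=p+R.apply(d*0.4); R=R*Rn.from_rotvec(rr*0.08); D.append(d.tolist());A.append(rr.tolist())
    for i in range(0,n,5): print('delta',D[i:i+5],'\nang',A[i:i+5])
if __name__=='__main__':
    v=[float(k) for k in sys.argv[1:]]; plan(v[:3],v[3],int(v[4]))
E
python3 plan.py 0.549 -0.3175 0.15 32 25
```

```text
delta [[-0.007, -0.038, 0.01], [-0.004, -0.039, 0.01], [-0.001, -0.039, 0.01], [0.001, -0.039, 0.01], [0.004, -0.039, 0.01]] 
ang [[-0.001, 0.0, -0.864], [-0.001, 0.0, -0.864], [-0.001, 0.0, -0.864], [-0.001, 0.0, -0.864], [-0.001, 0.0, -0.864]]
delta [[0.007, -0.038, 0.01], [0.009, -0.038, 0.01], [0.012, -0.037, 0.01], [0.014, -0.036, 0.01], [0.017, -0.035, 0.01]] 
ang [[-0.001, 0.0, -0.864], [-0.001, 0.0, -0.864], [-0.001, 0.0, -0.864], [-0.001, 0.0, -0.864], [-0.001, 0.0, -0.864]]
delta [[0.019, -0.034, 0.01], [0.021, -0.032, 0.01], [0.023, -0.031, 0.01], [0.026, -0.029, 0.01], [0.027, -0.027, 0.01]] 
ang [[-0.001, 0.0, -0.864], [-0.001, 0.0, -0.864], [-0.001, 0.0, -0.864], [-0.001, 0.0, -0.864], [-0.001, 0.0, -0.864]]
delta [[0.029, -0.025, 0.01], [0.031, -0.023, 0.01], [0.033, -0.021, 0.01], [0.034, -0.019, 0.01], [0.035, -0.016, 0.01]] 
ang [[-0.001, 0.0, -0.864], [-0.001, 0.0, -0.864], [-0.001, 0.0, -0.864], [-0.001, 0.0, -0.864], [-0.001, 0.0, -0.864]]
delta [[0.036, -0.014, 0.01], [0.037, -0.011, 0.01], [0.038, -0.009, 0.01], [0.038, -0.006, 0.009], [0.039, -0.004, 0.01]] 
ang [[-0.001, 0.0, -0.864], [-0.001, 0.0, -0.864], [-0.001, 0.0, -0.864], [-0.001, 0.0, -0.864], [-0.001, 0.0, -0.864]]
```

send_rows:
  delta_pos:
    - [-0.007,-0.038,0.01]
    - [-0.004,-0.039,0.01]
    - [-0.001,-0.039,0.01]
    - [0.001,-0.039,0.01]
    - [0.004,-0.039,0.01]
  angular:
    - [0,0,-0.864]
    - [0,0,-0.864]
    - [0,0,-0.864]
    - [0,0,-0.864]
    - [0,0,-0.864]

```text
clock: 0.57
position: [0.2902, -0.4864, 0.2298]
ee_rot: [-0.0, 0.917, -0.399, -0.0]
contact_force: [-0.4, 0.2, 0.2]
width: 0.0854
```

send_rows:
  delta_pos:
    - [0.007,-0.038,0.01]
    - [0.009,-0.038,0.01]
    - [0.012,-0.037,0.01]
    - [0.014,-0.036,0.01]
    - [0.017,-0.035,0.01]
  angular:
    - [0,0,-0.864]
    - [0,0,-0.864]
    - [0,0,-0.864]
    - [0,0,-0.864]
    - [0,0,-0.864]

```text
clock: 0.98
position: [0.3555, -0.4441, 0.2098]
ee_rot: [-0.0, 0.972, -0.235, -0.0]
contact_force: [-0.6, 0.5, -0.1]
width: 0.0851
```

send_rows:
  delta_pos:
    - [0.019,-0.034,0.01]
    - [0.021,-0.032,0.01]
    - [0.023,-0.031,0.01]
    - [0.026,-0.029,0.01]
    - [0.027,-0.027,0.01]
  angular:
    - [0,0,-0.864]
    - [0,0,-0.864]
    - [0,0,-0.864]
    - [0,0,-0.864]
    - [0,0,-0.864]

```text
clock: 1.4
position: [0.42, -0.4018, 0.1898]
ee_rot: [-0.0, 0.998, -0.065, -0.0]
contact_force: [0.6, -0.4, -0.3]
width: 0.0853
```

send_rows:
  delta_pos:
    - [0.029,-0.025,0.01]
    - [0.031,-0.023,0.01]
    - [0.033,-0.021,0.01]
    - [0.034,-0.019,0.01]
    - [0.035,-0.016,0.01]
  angular:
    - [0,0,-0.864]
    - [0,0,-0.864]
    - [0,0,-0.864]
    - [0,0,-0.864]
    - [0,0,-0.864]

```text
clock: 1.82
position: [0.4848, -0.3596, 0.1698]
ee_rot: [-0.0, 0.994, 0.108, -0.0]
contact_force: [-0.3, 0.1, 0.4]
width: 0.0856
```

send_rows:
  delta_pos:
    - [0.036,-0.014,0.01]
    - [0.037,-0.011,0.01]
    - [0.038,-0.009,0.01]
    - [0.038,-0.006,0.01]
    - [0.039,-0.004,0.01]
  angular:
    - [0,0,-0.864]
    - [0,0,-0.864]
    - [0,0,-0.864]
    - [0,0,-0.864]
    - [0,0,-0.864]

```text
clock: 2.23
position: [0.5497, -0.3172, 0.1497]
ee_rot: [-0.0, 0.961, 0.277, -0.0]
contact_force: [-0.1, -0.2, -0.1]
width: 0.0856
```

send_rows:
  delta_pos:
    - [0,0,0]
    - [0,0,0]
  angular:
    - [0,0,0]
    - [0,0,0]
  hand: 70

```text
clock: 2.4
position: [0.5492, -0.3172, 0.1497]
ee_rot: [-0.0, 0.961, 0.275, -0.001]
contact_force: [0.9, -0.1, 0.2]
width: 0.0702
```

```bash
cat > wr.py <<'E'
import sys,pickle; from h import *
n=sys.argv[1]
c=manip.calibration('wrist'); im=manip.get_image('wrist'); pickle.dump(c,open(f'pics/{n}.pkl','wb')); cv2.imwrite(f'pics/{n}.png',im)
s=manip.get_state(); print(s['clock'],s['position'],s['ee_rot'],s['contact_force'],s['width'])
E
python3 wr.py w1
```

```text
2.45 [ 0.54875709 -0.31773762  0.15000618] [-1.49085611e-04  9.61436525e-01  2.75026215e-01 -6.05606636e-04] [-0.66833122 -0.29377069 -0.20562546] 0.07026342101780918
```

View pics/w1.png

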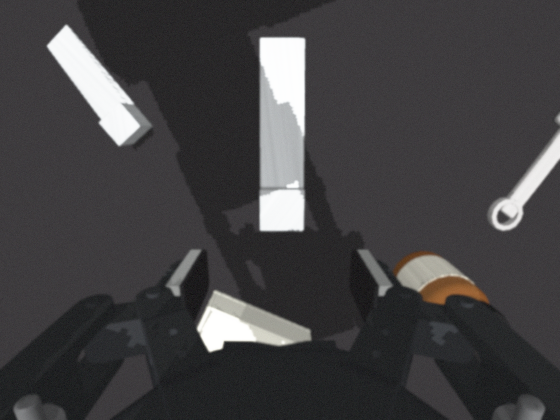

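The long wedge lies straight in the wrist view, nose edge at (260-305, 38) and heel back edge at (260-304, 231). The jar and tray are clear of it. Now a refined measurement.

```bash
python3 - <<'E'
from h import *; import pickle
c=pickle.load(open('pics/w1.pkl','rb'))
P=np.array([onz(c,(260,38),.004),onz(c,(305.5,38.5),.004),onz(c,(260,231),.036),onz(c,(304.5,231),.036),onz(c,(260,189),.036),onz(c,(304.5,189),.036)])
print(P.round(4)); n=P[:2].mean(0)[:2];h=P[2:4].mean(0)[:2]; d=n-h;L=np.linalg.norm(d); d/=L
print(L,np.degrees(np.arctan2(d[1],d[0])),'heelC',h+.0175*d,n-.1375*d, np.linalg.norm(P[2]-P[3]))
E
python3 plan.py 0.549 -0.3175 0.026 32 5
```

```text
[[ 0.4636 -0.21    0.004 ]
 [ 0.4953 -0.1907  0.004 ]
 [ 0.5455 -0.3416  0.036 ]
 [ 0.5769 -0.322   0.036 ]
 [ 0.5271 -0.311   0.036 ]
 [ 0.5573 -0.2921  0.036 ]]
0.15478635785996886 121.86975315244642 heelC [ 0.55197875 -0.31693077] [ 0.55209155 -0.31711221] 0.03707927027388363
delta [[0.0, 0.0, 0.062], [0.0, -0.0, 0.062], [0.0, -0.0, 0.062], [0.001, -0.0, 0.062], [0.0, -0.0, 0.062]] 
ang [[-0.002, 0.003, -0.003], [-0.002, 0.003, -0.003], [-0.002, 0.003, -0.003], [-0.002, 0.003, -0.003], [-0.002, 0.003, -0.003]]
```

send_rows:
  delta_pos:
    - [0.005,0.002,0.062]
    - [0,0,0.062]
    - [0,0,0.062]
    - [0,0,0.062]
    - [0,0,0.062]
  angular:
    - [0,0,0]
    - [0,0,0]
    - [0,0,0]
    - [0,0,0]
    - [0,0,0]

```text
clock: 2.87
position: [0.5505, -0.3183, 0.0258]
ee_rot: [0.0, 0.962, 0.274, 0.0]
contact_force: [-0.8, 0.2, 0.1]
width: 0.0699
```

send_rows:
  delta_pos:
    - [0,0,0]
    - [0,0,0]
    - [0,0,0]
    - [0,0,0]
    - [0,0,0]
  angular:
    - [0,0,0]
    - [0,0,0]
    - [0,0,0]
    - [0,0,0]
    - [0,0,0]
  hand: 30
  squeeze: 60

```text
clock: 3.28
position: [0.552, -0.3181, 0.0279]
ee_rot: [0.001, 0.961, 0.275, 0.001]
contact_force: [-0.1, 0.2, -2.1]
width: 0.0349
```

send_rows:
  delta_pos:
    - [0,0,0]
    - [0,0,0]
    - [0,0,0]
  angular:
    - [0,0,0]
    - [0,0,0]
    - [0,0,0]

```text
clock: 3.53
position: [0.552, -0.318, 0.0277]
ee_rot: [0.001, 0.961, 0.275, 0.001]
contact_force: [-1.5, 0.2, 5.7]
width: 0.0352
```

```bash
python3 wr.py w2
```

```text
3.5833 [ 0.55199515 -0.31802553  0.02774899] [1.11638736e-03 9.61311426e-01 2.75460970e-01 5.90987868e-04] [-0.90515677 -0.78922174  6.24972624] 0.03505725040964189
```

View pics/w2.png

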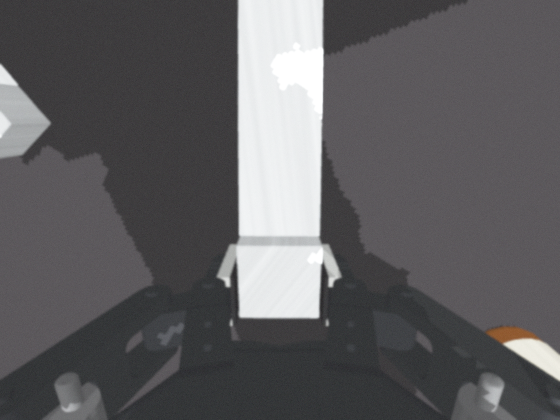

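send_rows:
  delta_pos:
    - [0,0,-0.02]
    - [0,0,-0.04]
    - [0,0,-0.04]
    - [0,0,-0.04]
    - [0,0,-0.04]
  angular:
    - [0,0,0]
    - [0,0,0]
    - [0,0,0]
    - [0,0,0]
    - [0,0,0]

```text
clock: 4.0
position: [0.5509, -0.3167, 0.0985]
ee_rot: [-0.001, 0.961, 0.275, -0.0]
contact_force: [0.1, 0.0, -2.2]
width: 0.0353
```

```bash
python3 plan.py 0.484 -0.050 0.10 -11.5 15
```

```text
delta [[0.014, -0.044, -0.0], [0.012, -0.044, -0.0], [0.01, -0.045, -0.0], [0.007, -0.045, -0.0], [0.005, -0.046, -0.0]] 
ang [[-0.001, 0.001, 0.632], [-0.001, 0.001, 0.632], [-0.001, 0.001, 0.632], [-0.001, 0.001, 0.632], [-0.001, 0.001, 0.632]]
delta [[0.003, -0.046, -0.0], [0.0, -0.046, -0.0], [-0.002, -0.046, -0.0], [-0.004, -0.045, -0.0], [-0.006, -0.045, -0.0]] 
ang [[-0.001, 0.001, 0.632], [-0.001, 0.001, 0.632], [-0.001, 0.001, 0.632], [-0.001, 0.001, 0.632], [-0.001, 0.001, 0.632]]
delta [[-0.009, -0.045, -0.001], [-0.011, -0.044, -0.0], [-0.013, -0.044, -0.001], [-0.016, -0.043, -0.0], [-0.018, -0.043, -0.001]] 
ang [[-0.001, 0.001, 0.632], [-0.001, 0.001, 0.632], [-0.001, 0.001, 0.632], [-0.001, 0.001, 0.632], [-0.001, 0.001, 0.632]]
```

send_rows:
  delta_pos:
    - [0.014,-0.044,0]
    - [0.012,-0.044,0]
    - [0.01,-0.045,0]
    - [0.007,-0.045,0]
    - [0.005,-0.046,0]
  angular:
    - [0,0,0.632]
    - [0,0,0.632]
    - [0,0,0.632]
    - [0,0,0.632]
    - [0,0,0.632]

```text
clock: 4.42
position: [0.5282, -0.227, 0.098]
ee_rot: [-0.001, 0.989, 0.151, -0.0]
contact_force: [0.7, -0.3, -2.9]
width: 0.0352
```

send_rows:
  delta_pos:
    - [0.003,-0.046,0]
    - [0,-0.046,0]
    - [-0.002,-0.046,0]
    - [-0.004,-0.045,0]
    - [-0.006,-0.045,0]
  angular:
    - [0,0,0.632]
    - [0,0,0.632]
    - [0,0,0.632]
    - [0,0,0.632]
    - [0,0,0.632]

```text
clock: 4.83
position: [0.506, -0.1382, 0.0981]
ee_rot: [-0.0, 1.0, 0.025, -0.001]
contact_force: [-1.0, 1.2, -2.3]
width: 0.035
```

send_rows:
  delta_pos:
    - [-0.009,-0.045,0]
    - [-0.011,-0.044,0]
    - [-0.013,-0.044,0]
    - [-0.016,-0.043,0]
    - [-0.018,-0.043,0]
  angular:
    - [0,0,0.632]
    - [0,0,0.632]
    - [0,0,0.632]
    - [0,0,0.632]
    - [0,0,0.632]

```text
clock: 5.25
position: [0.4835, -0.0493, 0.0982]
ee_rot: [-0.0, 0.995, -0.101, -0.001]
contact_force: [0.5, -0.6, -3.6]
width: 0.0351
```

send_rows:
  delta_pos:
    - [0,0,0]
    - [0,0,0]
  angular:
    - [0,0,0]
    - [0,0,0]

```text
clock: 5.42
position: [0.4836, -0.0495, 0.0982]
ee_rot: [0.0, 0.995, -0.099, -0.0]
contact_force: [0.4, -0.3, -2.8]
width: 0.0348
```

```bash
python3 wr.py w3; python3 - <<'E'
from h import *
cv2.imwrite('pics/top3.png',manip.get_image('top'));cv2.imwrite('pics/side3.png',manip.get_image('side'))
E
```

```text
5.4667 [ 0.48436618 -0.05031444  0.09834069] [ 2.30611713e-04  9.95076496e-01 -9.91095603e-02  9.33367605e-05] [ 0.35395235 -0.03478524 -4.2382211 ] 0.03476679470844874
```

View pics/w3.png

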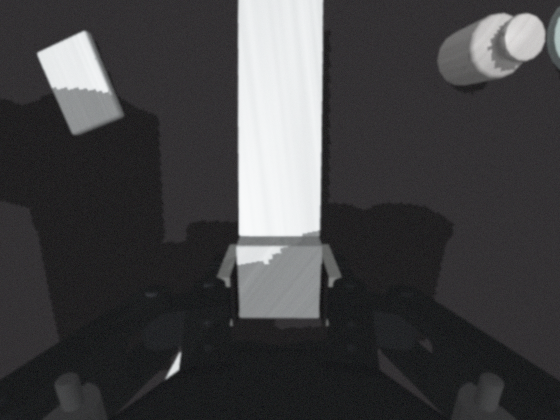

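View pics/side3.png

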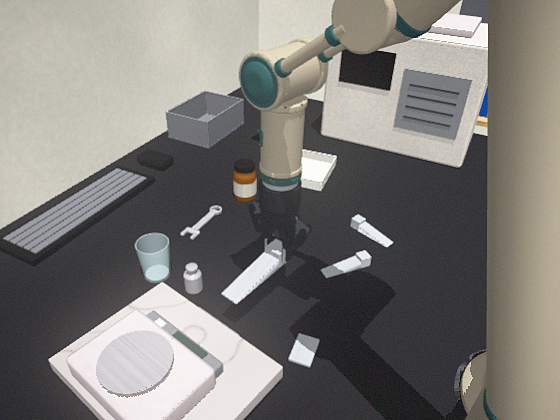

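Wedge is held straight and level, pointing at the bar's middle. Lowering it.

send_rows:
  delta_pos:
    - [0,0,0.05]
    - [0,0,0.05]
    - [0,0,0.04]
    - [0,0,0.02]
    - [0,0,0.008]
  angular:
    - [0,0,0]
    - [0,0,0]
    - [0,0,0]
    - [0,0,0]
    - [0,0,0]

```text
clock: 5.98
position: [0.4838, -0.0509, 0.0298]
ee_rot: [-0.0, 0.995, -0.1, -0.001]
contact_force: [-0.0, 0.0, -2.3]
width: 0.0351
```

send_rows:
  delta_pos:
    - [0,0,0.004]
    - [0,0,0]
    - [0,0,0]
  angular:
    - [0,0,0]
    - [0,0,0]
    - [0,0,0]

```text
clock: 6.23
position: [0.4852, -0.0508, 0.0302]
ee_rot: [0.0, 0.995, -0.1, 0.001]
contact_force: [0.1, 0.1, -3.2]
width: 0.0349
```

send_rows:
  delta_pos:
    - [0,0,0.003]
    - [0,0,0]
    - [0,0,0]
  angular:
    - [0,0,0]
    - [0,0,0]
    - [0,0,0]

```text
clock: 6.48
position: [0.4846, -0.0504, 0.0287]
ee_rot: [0.0, 0.995, -0.1, 0.0]
contact_force: [0.5, 0.4, -3.0]
width: 0.0348
```

```bash
python3 wr.py w4; python3 - <<'E'
from h import *
a=manip.get_image('top');b=manip.get_image('side')
cv2.imwrite('pics/top4.png',a);cv2.imwrite('pics/side4.png',b)
cv2.imwrite('pics/top4c.png',cv2.resize(a[170:320,110:290],None,fx=4,fy=4,interpolation=cv2.INTER_CUBIC))
cv2.imwrite('pics/side4c.png',cv2.resize(b[220:370,160:310],None,fx=4,fy=4,interpolation=cv2.INTER_CUBIC))
E
```

```text
6.5333 [ 0.48457294 -0.05043138  0.02866035] [ 8.62234788e-05  9.94988853e-01 -9.99851309e-02  3.85986752e-04] [-0.08241442  0.17793095 -2.15400965] 0.03486446718879957
```

View pics/top4c.png

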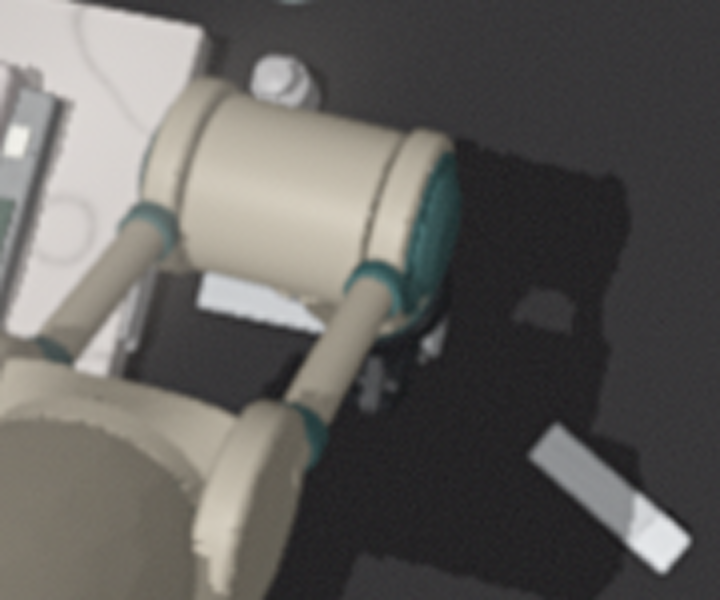

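View pics/side4c.png

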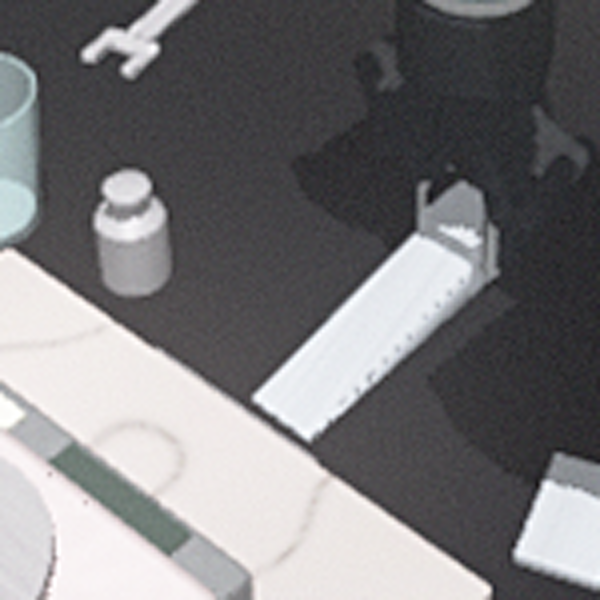

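send_rows:
  delta_pos:
    - [0,0,0.003]
    - [0,0,0]
    - [0,0,0]
  angular:
    - [0,0,0]
    - [0,0,0]
    - [0,0,0]

```text
clock: 6.88
position: [0.4846, -0.0504, 0.0277]
ee_rot: [0.0, 0.995, -0.1, 0.0]
contact_force: [-1.2, -0.1, 6.0]
width: 0.0351
```

send_rows:
  delta_pos:
    - [0,0,0.003]
    - [0,0,0]
    - [0,0,0]
  angular:
    - [0,0,0]
    - [0,0,0]
    - [0,0,0]

```text
clock: 7.13
position: [0.4846, -0.0504, 0.0277]
ee_rot: [0.0, 0.995, -0.1, 0.001]
contact_force: [-4.0, 0.6, 16.7]
width: 0.0351
```

send_rows:
  delta_pos:
    - [0,0,-0.004]
    - [0,0,0]
  angular:
    - [0,0,0]
    - [0,0,0]

```text
clock: 7.3
position: [0.4846, -0.0505, 0.0277]
ee_rot: [0.0, 0.995, -0.1, 0.001]
contact_force: [-0.3, -0.1, -2.7]
width: 0.0349
```

send_rows:
  delta_pos:
    - [0,-0.02,0]
    - [0,-0.025,0]
    - [0,-0.025,0]
    - [0,-0.025,0]
    - [0,-0.02,0]
  angular:
    - [0,0,0]
    - [0,0,0]
    - [0,0,0]
    - [0,0,0]
    - [0,0,0]

```text
clock: 7.72
position: [0.4941, -0.0045, 0.0277]
ee_rot: [0.0, 0.995, -0.099, 0.0]
contact_force: [-0.9, -5.7, 5.8]
width: 0.0352
```

send_rows:
  delta_pos:
    - [0,0,0]
    - [0,0,0]
    - [0,0,0]
    - [0,0,0]
  angular:
    - [0,0,0]
    - [0,0,0]
    - [0,0,0]
    - [0,0,0]

```text
clock: 8.05
position: [0.4942, -0.0033, 0.0277]
ee_rot: [-0.001, 0.995, -0.1, 0.001]
contact_force: [0.6, 2.4, 5.4]
width: 0.0351
```

```bash
python3 wr.py w5; python3 - <<'E'
from h import *
b=manip.get_image('side');cv2.imwrite('pics/side5.png',b)
cv2.imwrite('pics/side5c.png',cv2.resize(b[220:370,160:310],None,fx=4,fy=4,interpolation=cv2.INTER_CUBIC))
E
```

```text
8.1 [ 0.49426155 -0.00330072  0.02773833] [-1.22693530e-03  9.94946184e-01 -1.00400335e-01  5.98269534e-04] [0.13201644 2.93063366 5.14956736] 0.03582336559123141
```

View pics/side5c.png

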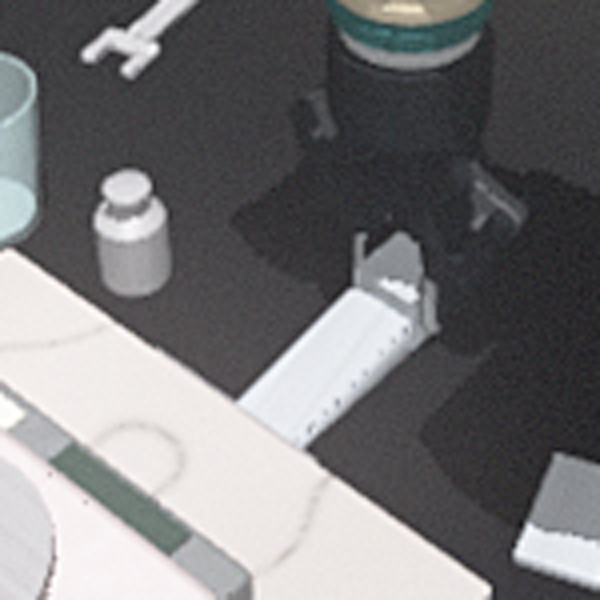

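View pics/w5.png

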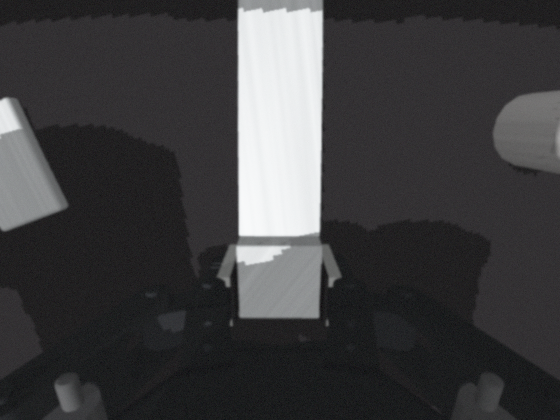

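Nose is about 17-20 mm under the edge, centred, and flat. Advancing slowly while watching the force.

send_rows:
  delta_pos:
    - [0,-0.01,-0.001]
    - [0,-0.01,0]
    - [0,-0.01,0]
    - [0,-0.01,0]
    - [0,-0.01,0]
  angular:
    - [0,0,0]
    - [0,0,0]
    - [0,0,0]
    - [0,0,0]
    - [0,0,0]

```text
clock: 8.57
position: [0.4974, 0.0148, 0.0277]
ee_rot: [0.0, 0.995, -0.1, -0.0]
contact_force: [-0.5, -2.4, 1.3]
width: 0.0353
```

send_rows:
  delta_pos:
    - [0,-0.005,0]
    - [0,-0.005,0]
    - [0,0,0]
  angular:
    - [0,0,0]
    - [0,0,0]
    - [0,0,0]

```text
clock: 8.82
position: [0.4982, 0.0189, 0.0277]
ee_rot: [-0.0, 0.995, -0.1, -0.0]
contact_force: [0.3, 0.4, 0.2]
width: 0.0351
```

send_rows:
  delta_pos:
    - [0,-0.005,0]
    - [0,-0.005,0]
    - [0,0,0]
  angular:
    - [0,0,0]
    - [0,0,0]
    - [0,0,0]

```text
clock: 9.07
position: [0.499, 0.0225, 0.0277]
ee_rot: [-0.0, 0.995, -0.1, -0.0]
contact_force: [-0.1, -0.0, -0.7]
width: 0.0354
```

send_rows:
  delta_pos:
    - [0,-0.005,0]
    - [0,-0.005,0]
    - [0,0,0]
  angular:
    - [0,0,0]
    - [0,0,0]
    - [0,0,0]

```text
clock: 9.32
position: [0.4998, 0.0265, 0.0277]
ee_rot: [-0.0, 0.995, -0.1, -0.0]
contact_force: [-0.3, -0.7, -0.0]
width: 0.0351
```

send_rows:
  delta_pos:
    - [0,-0.004,0]
    - [0,-0.004,0]
    - [0,0,0]
  angular:
    - [0,0,0]
    - [0,0,0]
    - [0,0,0]

```text
clock: 9.57
position: [0.5005, 0.0296, 0.0278]
ee_rot: [-0.0, 0.995, -0.1, -0.0]
contact_force: [-1.0, 0.7, -2.7]
width: 0.0352
```

send_rows:
  delta_pos:
    - [0,-0.004,0]
    - [0,-0.004,0]
    - [0,0,0]
  angular:
    - [0,0,0]
    - [0,0,0]
    - [0,0,0]

```text
clock: 9.82
position: [0.5011, 0.0327, 0.0278]
ee_rot: [-0.0, 0.995, -0.1, -0.0]
contact_force: [0.1, 0.4, -2.8]
width: 0.035
```

send_rows:
  delta_pos:
    - [0,-0.004,0.001]
    - [0,-0.004,0]
    - [0,0,0]
  angular:
    - [0,0,0]
    - [0,0,0]
    - [0,0,0]

```text
clock: 10.07
position: [0.502, 0.0355, 0.0277]
ee_rot: [0.0, 0.995, -0.1, 0.0]
contact_force: [0.0, -2.2, 1.6]
width: 0.0352
```

send_rows:
  delta_pos:
    - [0,-0.004,0]
    - [0,-0.004,0]
    - [0,0,0]
  angular:
    - [0,0,0]
    - [0,0,0]
    - [0,0,0]

```text
clock: 10.32
position: [0.5028, 0.0386, 0.0277]
ee_rot: [0.0, 0.995, -0.1, 0.0]
contact_force: [-1.5, -2.6, 2.1]
width: 0.0351
```

send_rows:
  delta_pos:
    - [0,-0.004,0]
    - [0,-0.004,0]
    - [0,0,0]
  angular:
    - [0,0,0]
    - [0,0,0]
    - [0,0,0]

```text
clock: 10.57
position: [0.5034, 0.0418, 0.0277]
ee_rot: [0.0, 0.995, -0.1, 0.0]
contact_force: [-0.8, -3.3, 4.2]
width: 0.0352
```

send_rows:
  delta_pos:
    - [0,-0.003,-0.001]
    - [0,-0.003,0]
    - [0,0,0]
  angular:
    - [0,0,0]
    - [0,0,0]
    - [0,0,0]

```text
clock: 10.82
position: [0.5035, 0.0445, 0.0277]
ee_rot: [-0.0, 0.995, -0.1, -0.0]
contact_force: [-1.1, -1.0, 0.9]
width: 0.035
```

send_rows:
  delta_pos:
    - [0,-0.003,0]
    - [0,-0.003,0]
    - [0,0,0]
  angular:
    - [0,0,0]
    - [0,0,0]
    - [0,0,0]

```text
clock: 11.07
position: [0.504, 0.0468, 0.0277]
ee_rot: [-0.0, 0.995, -0.1, -0.0]
contact_force: [-0.4, -1.2, 0.1]
width: 0.0349
```

send_rows:
  delta_pos:
    - [0,-0.003,0]
    - [0,-0.003,0]
    - [0,0,0]
  angular:
    - [0,0,0]
    - [0,0,0]
    - [0,0,0]

```text
clock: 11.32
position: [0.5045, 0.0491, 0.0277]
ee_rot: [-0.0, 0.995, -0.1, -0.0]
contact_force: [-0.6, -0.6, -1.7]
width: 0.035
```

send_rows:
  delta_pos:
    - [0,-0.003,0.001]
    - [0,-0.002,0]
    - [0,0,0]
  angular:
    - [0,0,0]
    - [0,0,0]
    - [0,0,0]

```text
clock: 11.57
position: [0.5049, 0.0505, 0.0277]
ee_rot: [0.0, 0.995, -0.1, 0.0]
contact_force: [-1.4, -3.8, 3.2]
width: 0.0346
```

send_rows:
  delta_pos:
    - [0,-0.003,0]
    - [0,-0.002,0]
    - [0,0,0]
  angular:
    - [0,0,0]
    - [0,0,0]
    - [0,0,0]

```text
clock: 11.82
position: [0.5055, 0.0524, 0.0277]
ee_rot: [0.0, 0.995, -0.1, 0.0]
contact_force: [-1.7, -4.4, 5.3]
width: 0.035
```

send_rows:
  delta_pos:
    - [0,-0.003,0]
    - [0,-0.002,0]
    - [0,0,0]
  angular:
    - [0,0,0]
    - [0,0,0]
    - [0,0,0]

```text
clock: 12.07
position: [0.5058, 0.0537, 0.0277]
ee_rot: [0.001, 0.995, -0.099, 0.0]
contact_force: [-2.2, -7.3, 4.5]
width: 0.0352
```

send_rows:
  delta_pos:
    - [0,-0.003,-0.001]
    - [0,0,0]
    - [0,0,0]
  angular:
    - [0,0,0]
    - [0,0,0]
    - [0,0,0]

```text
clock: 12.32
position: [0.5058, 0.055, 0.0277]
ee_rot: [0.001, 0.995, -0.1, -0.0]
contact_force: [-1.1, -7.8, 2.7]
width: 0.0351
```

send_rows:
  delta_pos:
    - [0,-0.003,0]
    - [0,0,0]
    - [0,0,0]
  angular:
    - [0,0,0]
    - [0,0,0]
    - [0,0,0]

```text
clock: 12.57
position: [0.5059, 0.0556, 0.0277]
ee_rot: [0.001, 0.995, -0.099, -0.0]
contact_force: [-2.6, -10.2, 1.9]
width: 0.0354
```

send_rows:
  delta_pos:
    - [0,-0.003,0]
    - [0,0,0]
    - [0,0,0]
  angular:
    - [0,0,0]
    - [0,0,0]
    - [0,0,0]

```text
clock: 12.82
position: [0.5061, 0.0563, 0.0277]
ee_rot: [0.002, 0.995, -0.099, -0.0]
contact_force: [-0.8, -11.2, 1.6]
width: 0.0351
```

send_rows:
  delta_pos:
    - [0,-0.002,0]
    - [0,0,0]
    - [0,0,0]
  angular:
    - [0,0,0]
    - [0,0,0]
    - [0,0,0]

```text
clock: 13.07
position: [0.5061, 0.0567, 0.0277]
ee_rot: [0.002, 0.995, -0.099, -0.0]
contact_force: [-1.9, -12.6, 2.9]
width: 0.035
```

send_rows:
  delta_pos:
    - [0,-0.003,0]
    - [0,0,0]
    - [0,0,0]
  angular:
    - [0,0,0]
    - [0,0,0]
    - [0,0,0]

```text
clock: 13.32
position: [0.5062, 0.0575, 0.0277]
ee_rot: [0.002, 0.995, -0.099, -0.0]
contact_force: [-2.1, -14.1, 2.3]
width: 0.035
```

send_rows:
  delta_pos:
    - [0,-0.002,0]
    - [0,0,0]
    - [0,0,0]
  angular:
    - [0,0,0]
    - [0,0,0]
    - [0,0,0]

```text
clock: 13.57
position: [0.5063, 0.0579, 0.0277]
ee_rot: [0.003, 0.995, -0.099, -0.001]
contact_force: [-2.8, -15.7, 2.7]
width: 0.0353
```

send_rows:
  delta_pos:
    - [0,0,0]
    - [0,0,0]
    - [0,0,0]
  angular:
    - [0,0,0]
    - [0,0,0]
    - [0,0,0]

```text
clock: 13.82
position: [0.5063, 0.0579, 0.0277]
ee_rot: [0.003, 0.995, -0.099, -0.001]
contact_force: [-2.0, -16.1, 2.8]
width: 0.0351
```

send_rows:
  delta_pos:
    - [0,0.003,0]
    - [0,0.002,0]
    - [0,0,0]
  angular:
    - [0,0,0]
    - [0,0,0]
    - [0,0,0]

```text
clock: 14.07
position: [0.5063, 0.0578, 0.0277]
ee_rot: [0.001, 0.995, -0.099, -0.0]
contact_force: [-1.0, -8.2, 2.4]
width: 0.0351
```

send_rows:
  delta_pos:
    - [0,0.003,0]
    - [0,0,0]
    - [0,0,0]
  angular:
    - [0,0,0]
    - [0,0,0]
    - [0,0,0]

```text
clock: 14.32
position: [0.5063, 0.0578, 0.0277]
ee_rot: [0.0, 0.995, -0.1, -0.0]
contact_force: [-0.4, -3.9, 0.7]
width: 0.0349
```

send_rows:
  delta_pos:
    - [0,0.002,0]
    - [0,0,0]
    - [0,0,0]
  angular:
    - [0,0,0]
    - [0,0,0]
    - [0,0,0]
  squeeze: 20

```text
clock: 14.57
position: [0.5062, 0.0577, 0.0278]
ee_rot: [-0.001, 0.995, -0.1, 0.0]
contact_force: [-0.1, 1.2, -0.4]
width: 0.035
```

send_rows:
  delta_pos:
    - [0,0,0]
    - [0,0,0]
    - [0,0,0]
    - [0,0,0]
    - [0,0,0]
  angular:
    - [0,0,0]
    - [0,0,0]
    - [0,0,0]
    - [0,0,0]
    - [0,0,0]
  hand: 60

```text
clock: 14.98
position: [0.5064, 0.057, 0.028]
ee_rot: [0.0, 0.995, -0.1, 0.0]
contact_force: [-0.1, -0.2, -1.0]
width: 0.0603
```

```bash
python3 wr.py w6
```

```text
15.0333 [0.50633936 0.05698499 0.02795644] [-8.77410656e-06  9.94973531e-01 -1.00138138e-01  1.60281779e-04] [ 1.91463526e-02 -1.60763468e-04 -2.47754844e-01] 0.059977193245201926
```

View pics/w6.png

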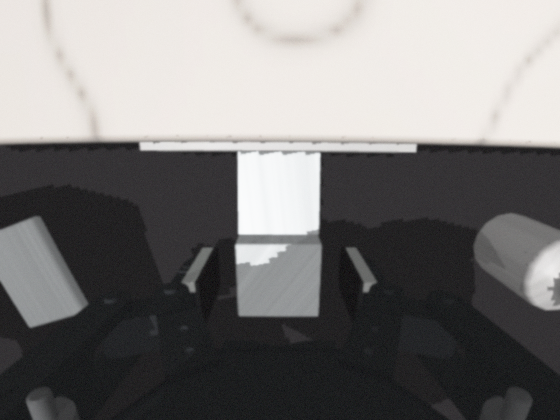

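The wedge (columns 237-320, centre 278.5) is centred on the bar (columns 140-417, centre 278.5) and square. The fingers are clear. Lifting away.

send_rows:
  delta_pos:
    - [0,0,-0.03]
    - [0,0,-0.05]
    - [0,0,-0.08]
    - [0,0.03,-0.1]
    - [0,0.05,-0.1]
  angular:
    - [0,0,0]
    - [0,0,0]
    - [0,0,0]
    - [0,0,0]
    - [0,0,0]

```text
clock: 15.45
position: [0.4999, 0.0278, 0.1704]
ee_rot: [-0.0, 0.995, -0.099, -0.0]
contact_force: [0.4, -0.2, 0.8]
width: 0.0599
```

send_rows:
  delta_pos:
    - [0,0.05,0]
    - [0,0.05,0]
    - [0,0,0]
  angular:
    - [0,0,0]
    - [0,0,0]
    - [0,0,0]

```text
clock: 15.7
position: [0.4919, -0.0148, 0.1701]
ee_rot: [0.001, 0.995, -0.101, 0.001]
contact_force: [-0.1, 0.2, 0.2]
width: 0.0602
```

```bash
python3 wr.py w7; python3 - <<'E'
from h import *; import pickle
b=manip.get_image('side');cv2.imwrite('pics/side7.png',b)
E
```

```text
15.75 [ 0.49189668 -0.01329431  0.16952277] [ 7.67462360e-05  9.94846401e-01 -1.01392584e-01  4.20141987e-04] [-0.78017293 -0.56741672  0.57417812] 0.06008625079023041
```

View pics/w7.png

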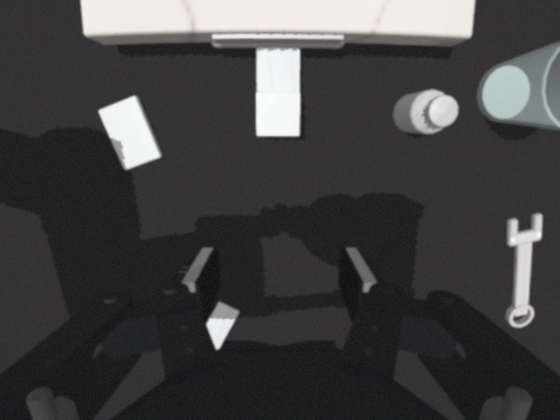

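View pics/side7.png

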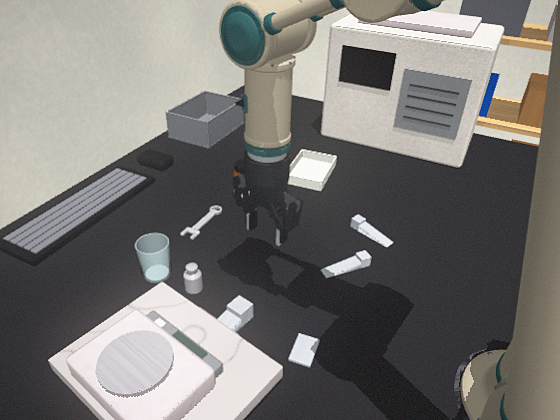

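```bash
python3 - <<'E'
from h import *; import pickle
c=pickle.load(open('pics/w7.pkl','rb'))
a=onz(c,(256,136.5),.036);b=onz(c,(300,136.5),.036);m=(a+b)/2;l=onz(c,(212,47),.013);r=onz(c,(344,47),.013)
d=(b-a)[:2];e=(r-l)[:2];n=np.array([.199,.98])
bm=(l+r)/2;print(m,bm,'barlen',np.linalg.norm(e),'angle',np.degrees(np.arctan2(d[1],d[0])-np.arctan2(e[1],e[0])))
print('nose depth',.155-(bm-m)[:2]@n,'lat',(m-bm)[:2]@np.array([-.98,.199]))
print('heel centre',m[:2]+.0175*n)
print(manip.sign_off())
E
```

```text
[0.50325213 0.04100639 0.036     ] [0.51833136 0.11430192 0.013     ] barlen 0.11304917106392572 angle -0.024883543709175625
nose depth 0.080169609482061 lat 0.00019183747227051896
heel centre [0.50673463 0.05815639]
the job is handed in; nothing more can be done
None
```

I jammed the 155 mm wedge under the middle of the slab's front edge, let go of it and handed the job in; no verdict is reported.

- **Sequence:** I gripped the wedge by its heel and laid it flat in front of the edge. I paused with its thin end about 20 mm under the edge, then slid it on until the push settled at about 16 N. About 1.5 N of that was friction from my own slight downward pressure. I then took the push off, opened the fingers and lifted away.
- **Position:** the last wrist picture puts the thin end about 80 mm under the edge. It is within 1 mm of the middle and square to the edge to within 0.1°.
- **Jam:** the measured heel position agrees with the gripper's position at the end of the push to within about 1 mm, so the wedge did not slip back. The pinch force on the slab can't be measured directly and was not confirmed.
- **Other things on the bench:** those visible in the last pictures look undisturbed. I judged this by eye; the jar was mostly hidden behind the gripper in the side view.
- **A check that disagreed:** the bar measured 113 mm long in the last picture instead of 100 mm. I took this as an error in the height I assumed for the bar, and it could shift the 80 mm depth by a few millimetres.

The job took about 16 s of the 48 s allowed.

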